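Hover the dicer's port cover over its threaded holes

ROBOT

A 6-joint arm with a two-finger parallel gripper is mounted at the origin on the work surface. World frame = base frame: x ahead of the robot, y to its left, z up, the work surface at z = 0. Lengths are in mm, angles in degrees, forces in N, time in s.
With the tool pointing down it reaches from about 350 to 850 mm from the base axis. Payload 8.1 kg.
Tool frame: the origin (TCP) lies at the very end of the fingers, on their centre line; the grasp point (between the pads) lies 19 mm behind it (r.grip_point_offset is the distance from the TCP to the grasp point, in mm); z points along the fingers, y is the line along which they close (so a half turn about z gives the same grasp; the last joint's range is limited). The gripper opens to 85 mm and grips with 20 to 120 N. Pads are 22 mm wide; open, the fingers measure 114 mm over their backs; the gripper's body (76 mm by 85 mm) begins 54 mm behind the grasp point. The pads swing forward as they close: fully open they stand 13 mm farther back than shut.
Start: joints at [60.768, 7.471, 85.268, -0, 87.261, -4.893], TCP at [247.263, 546.687, 231.292] pointing down, gripper open.
Joint ranges: [-169.43, 169.43], [-51.17, 129.36], [1.28, 143.12], [-76.62, 256.62], [0, 156.53], [-152.29, 152.29]. Speed limits (degrees/s): [136.94, 136.94, 159.86, 180, 180, 180].

INTERFACE

Orientations are given as [roll, pitch, yaw] about the fixed x, y, z axes, in that order (R = Rz(yaw) Ry(pitch) Rx(roll)).
In Python, from bench import status, eyes, r gives the robot as it stands.
- The arm moves only by the shell command python3 -m handwheel 'ROWS' [FORCE]. ROWS is a JSON object whose one key "series" holds a list that holds one entry, the list of rows, each a list of 7 numbers: the shift along the tool's x, y, z in cm, then the turn, a rotation vector about the tool's x, y, z in rad, then the opening, from 0 (shut) to 1 (fully open). In form: {"series": [[[tx, ty, tz, rx, ry, rz, claw], ...]]}. A call has 1 to 12 rows; each row is the pose to reach, as a shift and turn from the pose commanded when the call began, along the tool's axes at that moment; what a row does not reach only later rows make up. A row lasts 1/8 s, in which the tool goes at most 62.5 mm and 10.7 degrees, less where a joint would pass 70% of its speed; a pose out of reach is approached as far as the arm can. A call with a gripper value outside its range is refused whole. The fingers move at their own pace and stop on an object; FORCE is the grip in N (left out, the last holds). Time passes only in rows, so rows that repeat a pose let the fingers close. It gives the time, the measured TCP pose, the force, the opening and the grip force at its end, in the units of the state.
- status.sense(): the state, without advancing time (a new reading comes with each control period).
- eyes.snapshot(name): name is "side" or "top"; returns a dict with "img" (420x560x3 uint8, red, green, blue), "mtx" (3x3 intrinsics, pixels), "k1" (the pictures are not rectified: a ray, as slopes to the right and down, at radius r is drawn at 1 + k1 r^2 times it, then the intrinsics apply), "R" (3x3) and "t" (3): a world point X has camera coordinates R X + t. Camera axes: x right, y down, z forward; pixel columns grow to the right and rows downward; lengths in mm; the calibration is good to about 2 mm. A picture is of the moment at which its call begins. There is no depth.
- r.hand_in(): hands the job in; it is judged then, once.
The state is a dict: "time": time; "joint_pos": joint angles; "qd": joint speeds; "joint_efforts": joint torques, N m; "tool_pos": TCP position; "tcp_rot": TCP orientation; "ft_force": force on the tool from outside, world axes, zero at the start; "wrist_torque": the same for the moment, N m; "finger_gap": finger opening in mm; "grip_force": force on a finger pad.
Only numpy, scipy, OpenCV 4.12 (cv2) and the standard library are available. Lean on these libraries where they do the work, as an engineer would, in place of code of your own. Each camera call takes 0.05 s, during which the arm holds its last target. There are 200 camera calls.

TASK

Put the taro dicer in service mode by pressing its three panel keys fully down one at a time, the largest first, then the middle-sized, then the smallest, letting each spring back up before the next. Then pick the aluminium cover plate off the cutting board by its handle and hold it level, hovering about 15 mm above the dicer's flange without touching the machine, with its three holes lined up over the three threaded holes (the single hole over the single one) so that a colleague can start the screws. Finish while still holding it there, still and in the grip; leave the bowl, the mug and the screwdriver where they are.

Things in the scene. Friction and masses are not known exactly. Their poses are not given: they have to be found in the camera images.
- dicer: fixed taro dicer drive: grey housing 230 (x) by 320 (y), top 90 mm above the table, yaw within 0.25 rad; origin on the table under its centre, z up. On top at x 0, y +62 a steel flange 160 (x) by 120 (y), its top at 105, with a 64 mm open port and three 8 mm threaded holes. Key row along x at y -112 (x -70, 0, +70). Motor of 72 mm diameter, top below 85, sticks out 110 at +y
- cover: loose aluminium plate, 160 (x) by 120 (y) by 6 mm, about 0.4 kg, balanced under the steel arch handle on its middle; origin at the centre of its underside, z up. Three 18 mm through holes: a single one at the middle of the -x end, a pair at the corners of the +x end. It starts flat on the board, the single hole roughly towards the robot (yaw within 0.55 rad)
- handle (a point): centre of the cover's grip bar: 72 mm long along the cover's x, 14 mm wide (cover's y), 18 mm high (47 to 65 mm above the underside, this point at 56 mm), on two posts 60 mm apart; grasp it from above across its 14 mm
- hole0 (a point): cover: centre of the single hole at the -x end, in the middle (x -62, y 0 mm from the cover's origin), on the underside, 18 mm wide; belongs over thread0
- hole1 (a point): cover: centre of the hole at the +x, +y corner (x +56, y +42 mm from the cover's origin), on the underside, 18 mm wide; belongs over thread1
- hole2 (a point): cover: centre of the hole at the +x, -y corner (x +56, y -42 mm from the cover's origin), on the underside, 18 mm wide; belongs over thread2
- thread0 (a point): dicer flange: centre of the single hole at the -x end, in the middle of the flange (x -62, y 0 mm from the flange's centre), an 8 mm threaded hole, 12 mm deep, at the flange's top face, 105 mm above the table. Its z axis is up
- thread1 (a point): dicer flange: centre of the hole at the +x, +y corner of the flange (x +56, y +42 mm from the flange's centre), an 8 mm threaded hole, 12 mm deep, at the flange's top face, 105 mm above the table. Its z axis is up
- thread2 (a point): dicer flange: centre of the hole at the +x, -y corner of the flange (x +56, y -42 mm from the flange's centre), an 8 mm threaded hole, 12 mm deep, at the flange's top face, 105 mm above the table. Its z axis is up
- key_large_top (a point): Largest of the three round white keys on the dicer's panel (alike but for size): centre of its cap's top, 112 mm above the table when released. Cap diameter 38 mm, in a dark steel collar of 54 mm whose top is 10 mm lower. The keys stand in a row, 70 mm apart; which size has which place changes
- key_large (a joint): travel of the largest key, 0 released to 0.006 m fully down. It is pressed straight down; the spring starts to yield at about 1.4 N and takes about 4.5 N fully down; it counts as pressed beyond 4 mm and springs back when let go
- key_medium_top (a point): Middle-sized of the three round white keys on the dicer's panel (alike but for size): centre of its cap's top, 112 mm above the table when released. Cap diameter 27 mm, in a dark steel collar of 43 mm whose top is 10 mm lower. The keys stand in a row, 70 mm apart; which size has which place changes
- key_medium (a joint): travel of the middle-sized key, 0 released to 0.006 m fully down. It is pressed straight down; the spring starts to yield at about 1.4 N and takes about 4.5 N fully down; it counts as pressed beyond 4 mm and springs back when let go
- key_small_top (a point): Smallest of the three round white keys on the dicer's panel (alike but for size): centre of its cap's top, 112 mm above the table when released. Cap diameter 17 mm, in a dark steel collar of 33 mm whose top is 10 mm lower. The keys stand in a row, 70 mm apart; which size has which place changes
- key_small (a joint): travel of the smallest key, 0 released to 0.006 m fully down. It is pressed straight down; the spring starts to yield at about 1.4 N and takes about 4.5 N fully down; it counts as pressed beyond 4 mm and springs back when let go
- board: fixed black cutting board, 260 (x) by 240 (y) mm, 12 mm thick, with the cover lying on it; origin at the centre of its underside
- bowl: bystander: steel bowl, 110 mm across, 55 mm high, standing on the table; origin at the centre of its underside
- screwdriver: bystander: screwdriver lying on the table; origin under its middle
- mug: bystander: white mug, 76 mm across, 85 mm high; origin at the centre of its underside
Not all that is in view belongs to the job. Leave any green look-alike of the cover alone.

How it is judged:
By the outcome, as a careful person would: the job done as asked, in the order asked, and still so for the second after the job is handed in, while the arm keeps its last pose, push and grip.
It also fails if it takes over 64 s, if anything falls off the work surface, if the arm or the gripper's body presses on something with over 40 N, if the wrist force passes 120 N, or if a joint passes its speed limit or range.

## Working session

There is one attempt and no reset: what is moved stays moved. The work goes in short steps, Python scripts to look and compute and a shell command to move; the robot and the scene stay as the last step left them, time stands still between calls to the robot, and variables do not carry over. Pictures are saved under pics/ and viewed, at most 10 in all, crops included, and the job is handed in when it is done.

```bash
ls; mkdir -p pics; python3 - <<'E'
from bench import status, eyes, r
import cv2,numpy as np
s=status.sense();print({k:np.round(v,2).tolist() for k,v in s.items()}, r.grip_point_offset)
for n in("side","top"):
    d=eyes.snapshot(n);cv2.imwrite(f"pics/{n}0.png",d["img"][:,:,::-1]);print(n,d["mtx"],d["k1"],d["R"],d["t"])
E
```

```text
pics
{'time': 0.0, 'joint_pos': [60.77, 7.52, 85.33, -0.0, 87.26, -4.89], 'qd': [-0.05, -0.06, -0.03, -0.03, 0.04, 0.09], 'joint_efforts': [0.0, -56.94, -50.05, -0.0, 0.02, -0.0], 'tool_pos': [246.98, 546.2, 230.22], 'tcp_rot': [-179.89, -0.01, 155.66], 'ft_force': [-0.4, 0.52, 0.13], 'wrist_torque': [-0.02, -0.03, -0.02], 'grip_force': 0.0, 'finger_gap': 85.11} 18.700000000000003
side [[434.36454401   0.         279.90236815]
 [  0.         434.36454401 213.26345777]
 [  0.           0.           1.        ]] -0.13714364179765437 [[ 0.81405504 -0.58068595  0.01087317]
 [-0.34694654 -0.50122265 -0.79271934]
 [ 0.46577086  0.64154476 -0.60948981]] [-420.50168387  242.51526655  855.98854461]
top [[442.29402581   0.         278.36064959]
 [  0.         442.29402581 210.81734324]
 [  0.           0.           1.        ]] -0.09466046319485427 [[ 0.01782252 -0.99964239  0.0199363 ]
 [-0.989322   -0.02051626 -0.14429503]
 [ 0.14465244 -0.01715172 -0.98933386]] [ -39.17742773  544.58148807 1020.95116338]
```

View pics/side0.png

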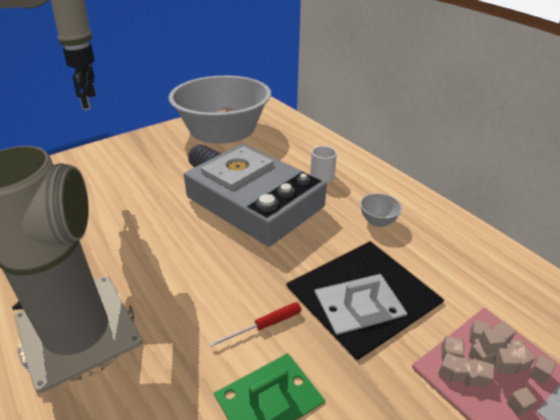

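View pics/top0.png

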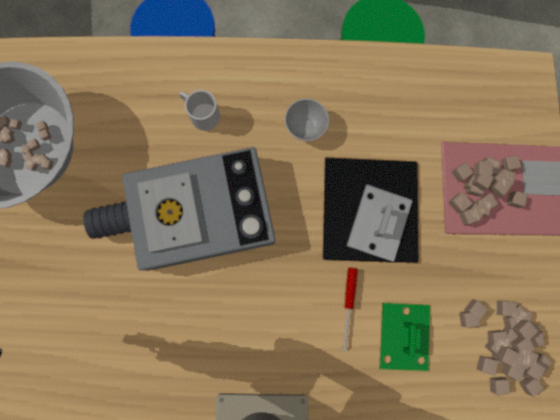

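The side view shows the dicer at (255,190) and the cover at (360,300). In the top view the keys, largest to smallest, are at (250,226), (244,196) and (238,167). The flange holes are at (174,238), (147,191) and (184,184), and the cover holes at (372,246), (371,196) and (403,207). I'll zoom in to get exact pixels.

```bash
python3 - <<'E'
import cv2,numpy as np
t=cv2.imread("pics/top0.png");s=cv2.imread("pics/side0.png")
def c(im,x,y,w,h,z):return cv2.resize(im[y:y+h,x:x+w],(400,300),interpolation=cv2.INTER_CUBIC)
P=[(t,125,145,160,120),(s,180,142,160,120),(t,335,180,100,75),(s,310,265,100,75)]
A=[c(*p,0) for p in P]
cv2.imwrite("pics/crop.png",np.vstack([np.hstack(A[:2]),np.hstack(A[2:])]))
E
```

```text
(no output)
```

View pics/crop.png

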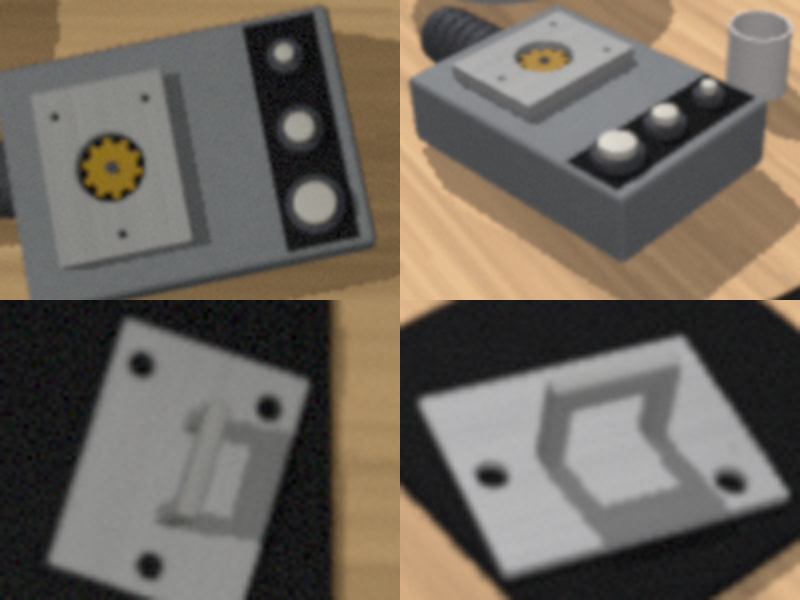

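```bash
cat > h.py <<'E'
import numpy as np,cv2
from scipy.optimize import least_squares
def proj(d,X):
    X=np.atleast_2d(X).astype(float)
    return cv2.projectPoints(X,cv2.Rodrigues(d["R"])[0],np.array(d["t"],float),d["mtx"],np.array([d["k1"],0,0,0,0.]))[0][:,0]
def T(p,X):
    c,s=np.cos(p[3]),np.sin(p[3]);X=np.asarray(X,float)
    return np.c_[X[:,0]*c-X[:,1]*s,X[:,0]*s+X[:,1]*c,X[:,2]]+p[:3]
def fit(obs,p0):  # obs: list of (cam, localX, uv)
    f=lambda p:np.concatenate([(proj(d,T(p,X))-uv).ravel() for d,X,uv in obs])
    o=least_squares(f,p0,loss="soft_l1");return o.x,f(o.x).reshape(-1,2)
def px(q,x0,y0,z):return (np.array(q,float)+.5)/z-.5+[x0,y0]
HC=np.array([[-62,0,0],[56,42,0],[56,-42,0.]])
E
python3 - <<'E'
from h import *
from bench import eyes
t=eyes.snapshot("top");s=eyes.snapshot("side")
# dicer frame: z measured from flange top
D=np.vstack([HC+[0,62,0]])
K=np.array([[-70,-112,7],[0,-112,7],[70,-112,7.]])
FC=np.array([[-80,2,0],[-80,122,0],[80,122,0],[80,2,0.]])
ob=[(t,D,px([(122,234),(54,117),(145,98)],125,145,2.5)),(s,D,px([(102,78),(153,24),(205,48)],180,142,2.5)),
 (t,K,px([(315,202),(298,127),(283,53)],125,145,2.5)),(s,K,px([(217,144),(264,112),(308,84)],180,142,2.5))]
p,e=fit(ob,[500,150,105,.1]);print("dicer",p.round(2),"\n",e.round(1).tolist())
print("threads",T(p,D).round(1).tolist(),"keys",T(p,K).round(1).tolist())
for n,(d,X,uv) in zip("tksk",[ob[0]]): pass
pt,_=fit(ob[:2],p);pk,_=fit(ob[2:],p);print("flange only",pt.round(2),"keys only",pk.round(2))
C=np.array([[-80,60,0],[80,60,0],[80,-60,0],[-80,-60,0.]])
B=np.array([[36,0,59],[-36,0,59],[0,0,59.]])
oc=[(t,HC,px([(150,265),(142,64),(268,108)],335,180,4)),(s,HC[[0,2]],px([(92,175),(331,181)],310,265,4)),
 (s,C,px([(20,100),(283,37),(388,194),(107,277)],310,265,4)),(t,C[[0,1,2]],px([(48,263),(125,18),(308,80)],335,180,4))]
p,e=fit(oc,[480,-180,18,0]);print("cover(top face)",p.round(2),"\n",e.round(1).tolist())
# handle: fit bar top edges from side & top
print("bar proj top",((proj(t,T(p,B))-[335,180]+.5)*4).round().tolist(),"side",((proj(s,T(p,B))-[310,265]+.5)*4).round().tolist())
E
```

```text
dicer [5.4278e+02 1.5931e+02 1.0397e+02 2.3000e-01] 
 [[-0.1, 0.3], [0.0, 0.1], [-0.2, 0.2], [-0.3, 0.4], [0.2, 0.3], [0.8, 0.9], [-0.4, 0.3], [0.2, -0.0], [0.1, -0.1], [-0.1, -1.1], [0.2, -0.3], [0.2, -0.2]]
threads [[468.4, 205.7, 104.0], [573.9, 273.3, 104.0], [592.8, 191.4, 104.0]] keys [[499.9, 34.4, 111.0], [568.1, 50.2, 111.0], [636.3, 66.0, 111.0]]
flange only [5.4290e+02 1.5888e+02 1.0591e+02 2.3000e-01] keys only [5.4180e+02 1.5916e+02 1.0226e+02 2.4000e-01]
cover(top face) [ 525.47 -279.11   16.17  -19.16] 
 [[0.0, 0.1], [-0.1, -0.0], [0.2, -0.1], [0.3, 0.1], [0.1, -0.1], [-0.1, 0.4], [-0.3, 0.2], [0.1, 0.1], [-0.0, -0.9], [0.1, -0.3], [0.1, 0.2], [-0.3, 0.2]]
bar proj top [[222.0, 101.0], [187.0, 217.0], [205.0, 159.0]] side [[279.0, 56.0], [152.0, 87.0], [216.0, 71.0]]
```

```bash
cat >> h.py <<'E'
from scipy.spatial.transform import Rotation as Ro
def delta(x,y,z,yaw,s=None):
    if s is None:
        from bench import status; s=status.sense()
    R=Ro.from_euler("xyz",s["tcp_rot"],degrees=True);G=Ro.from_euler("xyz",[180,0,yaw],degrees=True)
    v=R.inv().apply(np.array([x,y,z])-s["tool_pos"])/10
    print("tcp",np.round(s["tool_pos"],1),np.round(s["tcp_rot"],2),"F",np.round(s["ft_force"],1),"gap",round(s["finger_gap"],1),"t",round(s["time"],2))
    print("shift cm",v.round(2),"turn",(R.inv()*G).as_rotvec().round(3))
E
python3 -c "
from h import *
delta(499.9,34.4,135,162.2)
delta(499.9,34.4,230,162.2)"
```

```text
tcp [247.1 546.4 230.6] [-1.7993e+02 -1.0000e-02  1.5566e+02] F [ 0.5 -0.5 -0.5] gap 85.0 t 0.2
shift cm [-44.14 -36.21   9.6 ] turn [-0.001 -0.    -0.114]
tcp [247.1 546.4 230.6] [-1.7993e+02 -1.0000e-02  1.5566e+02] F [ 0.5 -0.5 -0.5] gap 85.0 t 0.2
shift cm [-44.14 -36.23   0.1 ] turn [-0.001 -0.    -0.114]
```

```bash
python3 -m handwheel '{"series": [[[-4.4,-3.6,0,0,0,-0.01,0],[-8.8,-7.2,0,0,0,-0.02,0],[-13.2,-10.8,0,0,0,-0.03,0],[-17.6,-14.4,0,0,0,-0.05,0],[-22,-18,0,0,0,-0.06,0],[-26.4,-21.6,0,0,0,-0.07,0],[-30.8,-25.2,0,0,0,-0.08,0],[-35.2,-28.9,0,0,0,-0.1,0],[-39.7,-32.6,0,0,0,-0.114,0],[-44.14,-36.22,3,0,0,-0.114,0],[-44.14,-36.22,8.5,0,0,-0.114,0],[-44.14,-36.22,9.6,0,0,-0.114,0]]]}' 30; python3 -m handwheel '{"series": [[[0,0,0,0,0,0,0],[0,0,0,0,0,0,0],[0,0,0,0,0,0,0],[0,0,0,0,0,0,0]]]}'; python3 - <<'E'
from h import *
from bench import eyes
delta(499.9,34.4,113,162.2)
t=eyes.snapshot("top")["img"];s=eyes.snapshot("side")["img"]
c=lambda im,x,y,w,h:cv2.resize(im[y:y+h,x:x+w,::-1],(400,300),interpolation=cv2.INTER_CUBIC)
cv2.imwrite("pics/k1.png",np.hstack([c(t,190,140,120,90),c(s,240,140,120,90)]))
E
```

```text
time: 1.7
tool_pos: [497.0, 34.2, 131.0]
tcp_rot: [-179.9, -0.4, 162.1]
ft_force: [-0.6, -0.2, 0.9]
finger_gap: -0.1
grip_force: 0.0
time: 2.2
tool_pos: [500.9, 35.1, 136.6]
tcp_rot: [180.0, 0.1, 162.2]
ft_force: [0.1, -0.7, -0.6]
finger_gap: -0.2
grip_force: 0.0
tcp [500.9  35.1 136.6] [1.7997e+02 1.2000e-01 1.6223e+02] F [ 0.1 -0.7 -0.6] gap -0.2 t 2.2
shift cm [ 0.08 -0.1   2.36] turn [0.001 0.002 0.001]
```

View pics/k1.png

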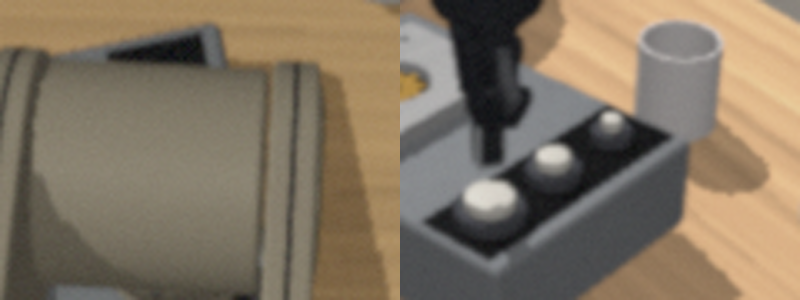

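The top view is blocked by the arm. In the side view the fingertip is straight above the large key: tip at (487,160), cap at (490,190). Next I press it.

```bash
python3 -m handwheel '{"series": [[[0.08,-0.1,1,0,0,0,0],[0.08,-0.1,1.8,0,0,0,0],[0.08,-0.1,2.3,0,0,0,0],[0.08,-0.1,2.7,0,0,0,0],[0.08,-0.1,2.9,0,0,0,0],[0.08,-0.1,3.0,0,0,0,0],[0.08,-0.1,3.0,0,0,0,0],[0.08,-0.1,3.0,0,0,0,0]]]}'; python3 -m handwheel '{"series": [[[0,0,0.1,0,0,0,0],[0,0,0.1,0,0,0,0],[0,0,0.1,0,0,0,0]]]}'
```

```text
time: 3.3
tool_pos: [498.9, 34.0, 106.0]
tcp_rot: [-180.0, -0.0, 162.2]
ft_force: [-7.9, -0.3, 8.1]
finger_gap: 0.1
grip_force: 4.3
time: 3.68
tool_pos: [499.0, 34.1, 105.8]
tcp_rot: [-180.0, -0.0, 162.2]
ft_force: [-10.8, 0.0, 15.8]
finger_gap: -0.0
grip_force: 8.0
```

The 16 N at z 106 means the key is on its stop. I'll retract and go on to the medium key.

```bash
python3 -m handwheel '{"series": [[[0,0,-0.5,0,0,0,0],[0,0,-1.5,0,0,0,0],[0,0,-2.6,0,0,0,0],[0,0,-2.6,0,0,0,0],[0,0,-2.6,0,0,0,0],[0,0,-2.6,0,0,0,0]]]}'; python3 -c "
from h import *
delta(568.1,50.2,131,162.2)"
```

```text
time: 4.42
tool_pos: [498.7, 34.1, 129.8]
tcp_rot: [-180.0, -0.0, 162.2]
ft_force: [-0.0, 0.5, 0.8]
finger_gap: -0.1
grip_force: 0.0
tcp [498.7  34.1 129.8] [-1.7999e+02 -5.0000e-02  1.6219e+02] F [-0.   0.5  0.8] gap -0.1 t 4.42
shift cm [-6.11  3.66 -0.13] turn [-0.    -0.001 -0.   ]
```

```bash
python3 -m handwheel '{"series": [[[-2,1.2,0,0,0,0,0],[-4,2.4,0,0,0,0,0],[-6.11,3.66,0,0,0,0,0],[-6.11,3.66,0,0,0,0,0],[-6.11,3.66,0,0,0,0,0],[-6.11,3.66,0,0,0,0,0]]]}';  python3 -c "
from h import *
delta(568.1,50.2,106,162.2)"
```

```text
time: 5.18
tool_pos: [567.7, 50.1, 130.1]
tcp_rot: [-180.0, -0.0, 162.2]
ft_force: [0.2, 0.2, 0.4]
finger_gap: 0.3
grip_force: 0.0
tcp [567.7  50.1 130.1] [-1.7999e+02 -4.0000e-02  1.6219e+02] F [0.2 0.2 0.4] gap 0.3 t 5.17
shift cm [-0.04  0.02  2.41] turn [-0.    -0.001 -0.   ]
```

```bash
python3 -m handwheel '{"series": [[[0,0,1,0,0,0,0],[0,0,1.6,0,0,0,0],[0,0,2.0,0,0,0,0],[0,0,2.3,0,0,0,0],[0,0,2.45,0,0,0,0],[0,0,2.5,0,0,0,0],[0,0,2.5,0,0,0,0],[0,0,2.5,0,0,0,0]]]}'
```

```text
time: 6.18
tool_pos: [568.2, 50.2, 106.0]
tcp_rot: [-180.0, -0.0, 162.2]
ft_force: [-6.4, -0.3, 7.8]
finger_gap: 0.2
grip_force: 4.1
```

```bash
python3 -m handwheel '{"series": [[[0,0,-0.5,0,0,0,0],[0,0,-1.5,0,0,0,0],[0,0,-2.5,0,0,0,0],[0,0,-2.5,0,0,0,0],[-2,1.2,-2.5,0,0,0,0],[-4,2.4,-2.5,0,0,0,0],[-6.1,3.65,-2.5,0,0,0,0],[-6.1,3.65,-2.5,0,0,0,0],[-6.1,3.65,-2.5,0,0,0,0],[-6.1,3.65,-2.5,0,0,0,0]]]}'; python3 -c "
from h import *
delta(636.3,66,106,162.2)"
```

```text
time: 7.42
tool_pos: [637.0, 66.1, 130.1]
tcp_rot: [-180.0, -0.0, 162.2]
ft_force: [0.6, -0.9, -0.0]
finger_gap: 0.2
grip_force: 0.0
tcp [637.   66.1 130.1] [-1.7998e+02 -3.0000e-02  1.6219e+02] F [ 0.6 -0.9 -0. ] gap 0.2 t 7.42
shift cm [ 0.06 -0.03  2.41] turn [-0.    -0.001 -0.   ]
```

```bash
python3 -m handwheel '{"series": [[[0.06,0,1,0,0,0,0],[0.06,0,1.6,0,0,0,0],[0.06,0,2.0,0,0,0,0],[0.06,0,2.3,0,0,0,0],[0.06,0,2.45,0,0,0,0],[0.06,0,2.5,0,0,0,0],[0.06,0,2.5,0,0,0,0],[0.06,0,2.5,0,0,0,0]]]}'
```

```text
time: 8.43
tool_pos: [637.0, 66.5, 106.1]
tcp_rot: [-180.0, -0.0, 162.2]
ft_force: [-6.0, -0.5, 6.9]
finger_gap: 0.1
grip_force: 3.6
```

Small key is down (6.9 N at z 106). I'll retract and move to above the cover.

```bash
python3 -m handwheel '{"series": [[[0,0,-1,0,0,0,0],[0,0,-3,0,0,0,0],[0,0,-6,0,0,0,0.3],[0,0,-8,0,0,0,0.6],[0,0,-8,0,0,0,0.6]]]}'; python3 -c "
from h import *
delta(525.5,-279.1,150,162.2)
delta(525.5,-279.1,49.5,162.2)"
```

```text
time: 9.05
tool_pos: [638.8, 66.5, 188.5]
tcp_rot: [179.9, 0.3, 162.2]
ft_force: [0.6, -0.4, -1.1]
finger_gap: 50.8
grip_force: 0.0
tcp [638.8  66.5 188.5] [179.9    0.28 162.19] F [ 0.6 -0.4 -1.1] gap 50.8 t 9.05
shift cm [  0.24 -36.38   3.79] turn [ 0.002  0.005 -0.   ]
tcp [638.8  66.5 188.5] [179.9    0.28 162.19] F [ 0.6 -0.4 -1.1] gap 50.8 t 9.05
shift cm [  0.29 -36.4   13.84] turn [ 0.002  0.005 -0.   ]
```

```bash
python3 -m handwheel '{"series": [[[0,-5,0,0,0,0,0.6],[0,-10.5,0,0,0,0,0.6],[0,-16,0,0,0,0,0.6],[0.1,-21.5,0,0,0,0,0.6],[0.2,-27,1,0,0,0,0.6],[0.2,-32,2.5,0,0,0,0.6],[0.3,-36.4,3.8,0,0,0,0.6],[0.3,-36.4,3.8,0,0,0,0.6],[0.3,-36.4,3.8,0,0,0,0.6],[0.3,-36.4,3.8,0,0,0,0.6]]]}'; python3 - <<'E'
from h import *
from bench import eyes
delta(525.5,-279.1,49.5,162.2)
t=eyes.snapshot("top")["img"];s=eyes.snapshot("side")["img"]
c=lambda im,x,y,w,h:cv2.resize(im[y:y+h,x:x+w,::-1],(400,300),interpolation=cv2.INTER_CUBIC)
cv2.imwrite("pics/c1.png",np.hstack([c(t,335,170,120,90),c(s,300,230,140,105)]))
E
```

```text
time: 10.3
tool_pos: [523.5, -278.1, 147.4]
tcp_rot: [180.0, 0.0, 162.3]
ft_force: [0.3, 0.5, 0.9]
finger_gap: 51.3
grip_force: 0.0
tcp [ 523.5 -278.1  147.4] [1.7999e+02 1.0000e-02 1.6227e+02] F [0.3 0.5 0.9] gap 51.3 t 10.3
shift cm [-0.22 -0.03  9.79] turn [0.    0.    0.001]
```

View pics/c1.png

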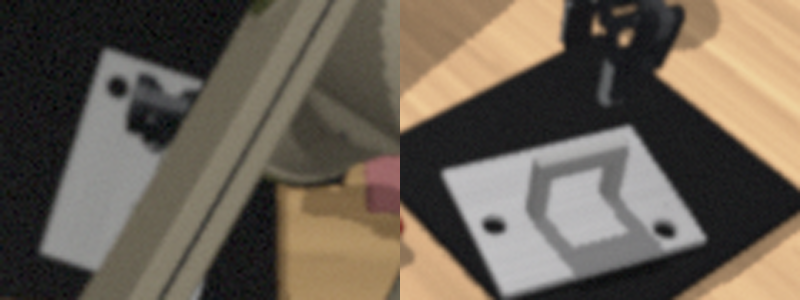

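The top view is mostly hidden by the arm. In the side view the fingers are above the handle: visible fingertip at (608,95), bar centre at (583,155). Descending.

```bash
python3 -m handwheel '{"series": [[[-0.2,0,2,0,0,0,0.6],[-0.2,0,4,0,0,0,0.6],[-0.2,0,5.5,0,0,0,0.6],[-0.2,0,7,0,0,0,0.6],[-0.2,0,8.2,0,0,0,0.6],[-0.2,0,9.2,0,0,0,0.6],[-0.2,0,9.8,0,0,0,0.6],[-0.2,0,9.8,0,0,0,0.6],[-0.2,0,9.8,0,0,0,0.6],[-0.2,0,9.8,0,0,0,0.6]]]}'; python3 - <<'E'
from h import *
from bench import eyes
delta(525.5,-279.1,49.5,162.2)
t=eyes.snapshot("top")["img"];s=eyes.snapshot("side")["img"]
c=lambda im,x,y,w,h:cv2.resize(im[y:y+h,x:x+w,::-1],(400,300),interpolation=cv2.INTER_CUBIC)
cv2.imwrite("pics/c2.png",np.hstack([c(t,335,170,120,90),c(s,310,250,100,75)]))
E
```

```text
time: 11.65
tool_pos: [525.3, -280.0, 50.0]
tcp_rot: [-180.0, 0.1, 162.2]
ft_force: [-0.8, -0.0, -0.3]
finger_gap: 51.3
grip_force: 0.0
tcp [ 525.3 -280.    50. ] [-1.7998e+02  6.0000e-02  1.6219e+02] F [-0.8 -0.  -0.3] gap 51.3 t 11.65
shift cm [0.   0.09 0.05] turn [-0.     0.001 -0.   ]
```

View pics/c2.png

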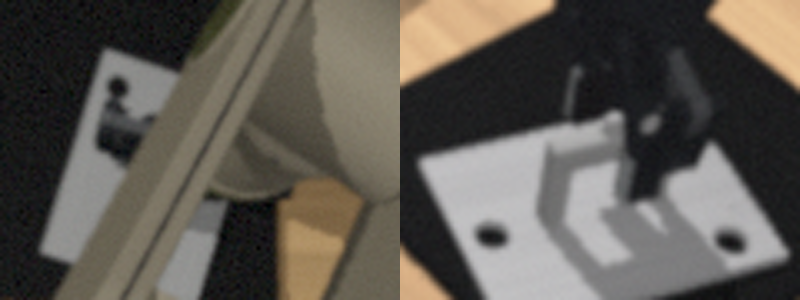

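In the side view the fingers straddle the bar near its middle: front finger at (645,185), bar running (545,150) to (683,120). Closing.

```bash
python3 -m handwheel '{"series": [[[0,0.05,0.05,0,0,0,0.3],[0,0.05,0.05,0,0,0,0.1],[0,0.05,0.05,0,0,0,0],[0,0.05,0.05,0,0,0,0],[0,0.05,0.05,0,0,0,0],[0,0.05,0.05,0,0,0,0],[0,0.05,0.05,0,0,0,0],[0,0.05,0.05,0,0,0,0]]]}' 80;  python3 -c "
from h import *
delta(525.5,-279.1,49.5,162.2)"
```

```text
time: 12.75
tool_pos: [525.2, -279.5, 49.2]
tcp_rot: [-180.0, 0.0, 162.2]
ft_force: [-1.0, -1.0, 4.7]
finger_gap: 12.5
grip_force: 79.0
tcp [ 525.2 -279.5   49.2] [-1.7998e+02  3.0000e-02  1.6219e+02] F [-1.  -1.   4.7] gap 12.5 t 12.75
shift cm [-0.02  0.05 -0.03] turn [-0.     0.001 -0.   ]
```

```bash
python3 -m handwheel '{"series": [[[0,0,-0.5,0,0,0,0],[0,0,-1.5,0,0,0,0],[0,0,-3,0,0,0,0],[0,0,-5,0,0,0,0],[0,0,-8,0,0,0,0],[0,0,-11,0,0,0,0],[0,0,-14,0,0,0,0],[0,0,-16,0,0,0,0],[0,0,-17,0,0,0,0],[0,0,-17,0,0,0,0],[0,0,-17,0,0,0,0]]]}'; python3 - <<'E'
from h import *
from bench import eyes
delta(528,219,219,193.2)
s=eyes.snapshot("side")["img"]
cv2.imwrite("pics/c3.png",cv2.resize(s[130:340,220:500,::-1],(800,600),interpolation=cv2.INTER_CUBIC))
E
```

```text
time: 14.12
tool_pos: [524.4, -278.9, 217.2]
tcp_rot: [180.0, -0.1, 162.2]
ft_force: [0.4, -0.2, -4.1]
finger_gap: 12.5
grip_force: 78.0
tcp [ 524.4 -278.9  217.2] [ 1.7996e+02 -1.3000e-01  1.6219e+02] F [ 0.4 -0.2 -4.1] gap 12.5 t 14.12
shift cm [14.88 47.51 -0.11] turn [ 0.001 -0.002 -0.541]
```

View pics/c3.png

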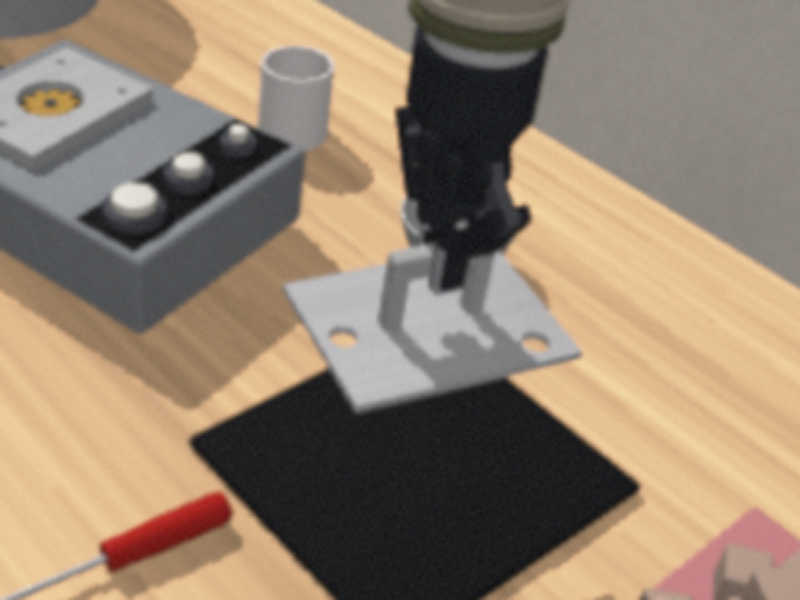

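Side view: the cover is lifted and looks level in the grip. Hole0 is at (344,337), hole2 at (535,342). Carrying it over.

```bash
python3 -m handwheel '{"series": [[[0.6,1.8,0,0,0,-0.02,0],[2,6,0,0,0,-0.07,0],[3.5,11,0,0,0,-0.13,0],[5,16,0,0,0,-0.19,0],[6.6,21,0,0,0,-0.25,0],[8.1,26,0,0,0,-0.31,0],[9.7,31,0,0,0,-0.37,0],[11.3,36,0,0,0,-0.43,0],[12.8,41,0,0,0,-0.48,0],[14,44.7,0,0,0,-0.52,0],[14.7,46.9,0,0,0,-0.535,0],[14.9,47.5,0,0,0,-0.541,0]]]}'; python3 -m handwheel '{"series": [[[0,0,0,0,0,0,0],[0,0,0,0,0,0,0],[0,0,0,0,0,0,0],[0,0,0,0,0,0,0]]]}'; python3 - <<'E'
from h import *
from bench import eyes
delta(528.6,219.7,175,193.2)
E
```

```text
time: 15.68
tool_pos: [527.2, 220.5, 218.1]
tcp_rot: [180.0, -0.1, -166.6]
ft_force: [-0.8, -0.5, -4.7]
finger_gap: 13.0
grip_force: 78.5
time: 16.18
tool_pos: [528.6, 217.9, 218.9]
tcp_rot: [-180.0, 0.0, -166.9]
ft_force: [0.7, 0.0, -4.8]
finger_gap: 12.6
grip_force: 78.4
tcp [528.6 217.9 218.9] [-1.8000e+02  1.0000e-02 -1.6687e+02] F [ 0.7  0.  -4.8] gap 12.6 t 16.18
shift cm [-0.04  0.18  4.39] turn [-0.     0.    -0.001]
```

Descend to about 18 mm above hover, then measure there.

```bash
python3 -m handwheel '{"series": [[[0,0.18,0.8,0,0,0,0],[0,0.18,2,0,0,0,0],[0,0.18,3.2,0,0,0,0],[0,0.18,4.1,0,0,0,0],[0,0.18,4.4,0,0,0,0],[0,0.18,4.4,0,0,0,0],[0,0.18,4.4,0,0,0,0],[0,0.18,4.4,0,0,0,0]]]}'; python3 - <<'E'
from h import *
from bench import eyes
delta(528.6,219.7,157,193.2)
t=eyes.snapshot("top")["img"];s=eyes.snapshot("side")["img"]
c=lambda im,x,y,w,h:cv2.resize(im[y:y+h,x:x+w,::-1],(400,300),interpolation=cv2.INTER_CUBIC)
cv2.imwrite("pics/h1.png",np.vstack([np.hstack([c(t,110,150,120,90)]*1),c(s,180,110,120,90)]))
E
```

```text
time: 17.18
tool_pos: [528.3, 220.4, 175.4]
tcp_rot: [180.0, 0.1, -166.8]
ft_force: [0.1, 0.7, -4.0]
finger_gap: 12.2
grip_force: 78.5
tcp [528.3 220.4 175.4] [ 1.8000e+02  6.0000e-02 -1.6681e+02] F [ 0.1  0.7 -4. ] gap 12.2 t 17.18
shift cm [-0.01 -0.07  1.84] turn [ 0.     0.001 -0.   ]
```

View pics/h1.png

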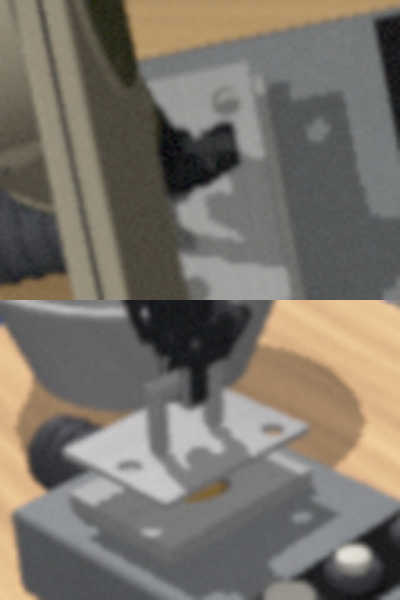

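Top: hole2 at (227,100), hole0 near (196,290), and corner at (247,63). Side panel: hole0 at (130,465), hole2 at (272,429), with visible corners at (65,452), (308,428) and (183,498). I'll fit the pose from these.

```bash
python3 - <<'E'
from h import *
from bench import eyes
t=eyes.snapshot("top");s=eyes.snapshot("side")
z=10/3
oc=[(t,np.array([HC[0],HC[2],[80,-60,0]]),px([(196,289),(227,100),(247,63)],110,150,z)),
 (s,np.array([HC[0],HC[2],[-80,60,0],[80,-60,0],[-80,-60,0]]),px([(130,165),(272,129),(65,152),(308,127),(183,198)],180,110,z))]
p,e=fit(oc,[528,220,144,.23]);print(p.round(2),e.round(1).tolist())
# with free tilt (rotvec after yaw)
def f(q):
    R=Ro.from_euler("zyx",q[3:]).as_matrix();return np.concatenate([(proj(d,X@R.T+q[:3])-uv).ravel() for d,X,uv in oc])
o=least_squares(f,[*p,0,0],loss="soft_l1");print(o.x[:3].round(1),np.degrees(o.x[3:]).round(1))
E
```

```text
[5.2919e+02 2.2192e+02 1.4469e+02 2.4000e-01] [[0.3, 0.3], [-0.3, 0.2], [-0.3, -0.9], [0.5, 0.5], [0.6, -0.1], [-0.5, -0.5], [0.7, -0.6], [-4.3, 1.5]]
[529.  221.6 143.6] [14.7  1.9 -2.9]
```

```bash
python3 -m handwheel '{"series": [[[0,-0.07,0.4,0,0,0,0],[0,-0.07,0.9,0,0,0,0],[0,-0.07,1.4,0,0,0,0],[0,-0.07,1.7,0,0,0,0],[0,-0.07,1.8,0,0,0,0],[0,-0.07,1.8,0,0,0,0],[0,-0.07,1.8,0,0,0,0],[0,-0.07,1.8,0,0,0,0]]]}'; python3 - <<'E'
from h import *
from bench import eyes
delta(528.6,219.7,157,193.2)
t=eyes.snapshot("top");s=eyes.snapshot("side")
im=cv2.resize(s["img"][145:205,195:275,::-1],(800,600),interpolation=cv2.INTER_CUBIC)
# predicted level plate (top face) outline+holes for current tool pose
C=np.array([[-80,60,0],[80,60,0],[80,-60,0],[-80,-60,0.]])
q=((proj(s,T([528.6,219.7,126,.2304],np.vstack([C,HC])))-[195,145]+.5)*10).round().astype(int);print(q.tolist())
for u in q: cv2.drawMarker(im,tuple(map(int,u)),(0,0,255),cv2.MARKER_CROSS,14,1)
cv2.imwrite("pics/h2.png",im)
E
```

```text
time: 18.38
tool_pos: [528.3, 219.7, 157.0]
tcp_rot: [180.0, 0.0, -166.8]
ft_force: [0.2, -0.3, -3.7]
finger_gap: 12.5
grip_force: 78.5
tcp [528.3 219.7 157. ] [ 1.8000e+02  2.0000e-02 -1.6681e+02] F [ 0.2 -0.3 -3.7] gap 12.5 t 18.38
shift cm [-0.03 -0.    0.  ] turn [ 0.  0. -0.]
[[50, 165], [477, -47], [786, 93], [360, 328], [251, 217], [461, 3], [678, 103]]
```

View pics/h2.png

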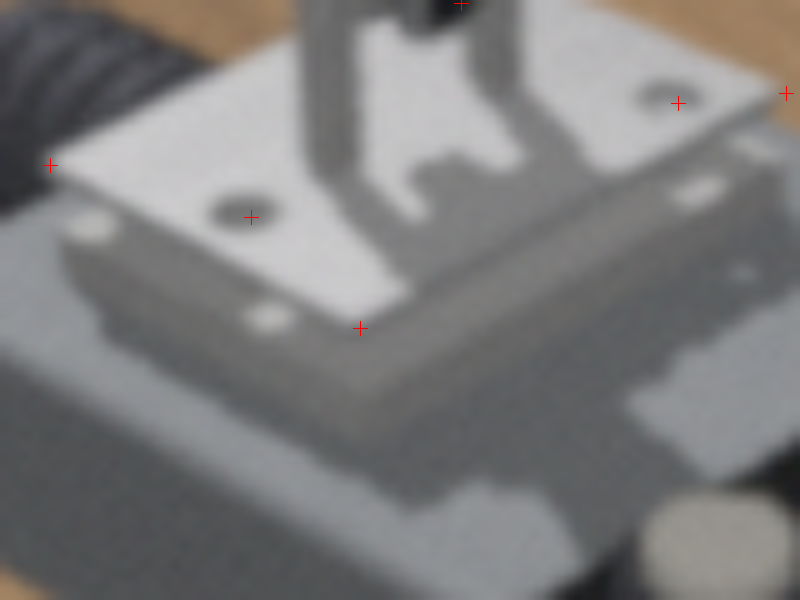

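In the side view the plate is level. Its left corner (45,165), near corner (355,325), hole0 (243,213) and hole2 (670,96) are all within 1 px of the pose predicted over the threads. That is the same small bias the flange holes showed. I'll let it settle and hand in.

```bash
python3 -m handwheel '{"series": [[[0,0,0,0,0,0,0],[0,0,0,0,0,0,0],[0,0,0,0,0,0,0],[0,0,0,0,0,0,0],[0,0,0,0,0,0,0],[0,0,0,0,0,0,0],[0,0,0,0,0,0,0],[0,0,0,0,0,0,0]]]}'; python3 -c "
from bench import r
print(r.hand_in())"
```

```text
time: 19.48
tool_pos: [528.2, 219.6, 156.8]
tcp_rot: [-180.0, -0.0, -166.8]
ft_force: [0.6, -0.5, -3.6]
finger_gap: 12.4
grip_force: 78.5
the job is handed in; nothing more can be done
None
```

I pressed the three keys fully down in order (large, medium, small) and handed the job in at 19.5 s with the cover held level and still, about 15 mm above the flange and its holes over the threads to within about 2 mm; hand-in returned no verdict.

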